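Reset the peak pointer of the load gauge

ROBOT

A 6-joint arm with a two-finger parallel gripper is mounted at the origin on a cart in front of the work surface, level with it; the furniture and walls round the work are solid. World frame = base frame: x ahead of the robot, y to its left, z up, the work surface at z = 0. Lengths are in mm, angles in rad, forces in N, time in s.
With the tool pointing down it reaches from about 300 to 950 mm from the base axis. Payload 3.1 kg.
Tool frame: the origin (TCP) lies at the centre of the arm's flange, where the gripper is bolted on; the fingertips stand 173 mm ahead of it and the grasp point (between the pads) lies 155 mm ahead of it; z points along the fingers, y is the line along which they close (so a half turn about z gives the same grasp; the last joint's range is limited). The gripper opens to 85 mm and grips with 20 to 120 N. Pads are 22 mm wide; open, the fingers measure 114 mm over their backs; the gripper's body (76 mm by 85 mm) begins 54 mm behind the grasp point. The pads swing forward as they close: fully open they stand 13 mm farther back than shut.
Start: joints at [-1.179, 0.308, 1.634, -0, 1.2, -0.07], TCP at [278.451, -559.552, 404.672] pointing down, gripper open.
Joint ranges: [-3.06, 3.06], [-0.79, 1.96], [0.05, 2.63], [-1.19, 4.34], [0.05, 2.64], [-2.94, 2.94]. Speed limits (rad/s): [2.79, 2.79, 3.14, 3.14, 3.14, 3.14].

INTERFACE

Orientations are given as a unit quaternion [w, x, y, z].
In Python, from workcell import ctrl, optics, workorder gives the robot as it stands. The module is installed in compiled form; this text tells all that it offers.
- The arm moves only by the shell command python3 -m inch 'ROWS' [OPENING] [FORCE]. ROWS is JSON, a list of rows, each an object with "linear": the shift along the tool's x, y, z in units of 1 m (1.0 is 1 m), a list of three; "twist": the turn about the tool's z in units of 360 degrees (1.0 is 360 degrees). A call has 1 to 10 rows; each row is the pose to reach, as a shift and turn from the pose commanded when the call began, along the tool's axes at that moment, turning the shorter way round; what a row does not reach only later rows make up. A row lasts 1/8 s, in which the tool goes at most 62.5 mm and 10.7 degrees, less where a joint would pass 70% of its speed; a pose out of reach is approached as far as the arm can. A call with a number of a shift or a turn outside -1 to 1 is refused whole. A call with a gripper value outside its range is refused whole. OPENING is the opening, from -1 (shut) to 1 (fully open), set as the call begins (- or left out, the last holds). The fingers move at their own pace and stop on an object; FORCE is the grip in N (left out, the last holds). Time passes only in rows, so rows that repeat a pose let the fingers close. It gives the time, the measured TCP pose, the force, the opening and the grip force at its end, in the units of the state.
- ctrl.get_state(): the state, without advancing time (a new reading comes with each control period).
- optics.read_camera(name): name is "side" or "top" or "wrist"; returns a dict with "color" (400x640x3 uint8, red, green, blue), "z_map" (400x640 float32, mm along the optical axis (not along the pixel's ray), 0 where there is no reading), "K" (3x3 intrinsics, pixels), "rvec" (rotation vector, rad) and "tvec" (3), from world to camera coordinates, as OpenCV has them. Camera axes: x right, y down, z forward; pixel columns grow to the right and rows downward; lengths in mm; the calibration is good to about 2 mm. A picture is of the moment at which its call begins.
- workorder.hand_in(): hands the job in; it is judged then, once.
The state is a dict: "time": time; "joint_positions": joint angles; "qvel": joint speeds; "joint_torque": joint torques, N m; "tool_pos": TCP position; "ee_rot": TCP orientation; "ft_force": force on the tool from outside, world axes, zero at the start; "torque": the same for the moment, N m; "grip_width": opening from 0.0 (shut) to 1.0 (fully open); "grasp_force": force on a finger pad.
Only numpy, scipy, OpenCV 4.12 (cv2) and the standard library are available. Lean on these libraries where they do the work, as an engineer would, in place of code of your own. Each camera call takes 0.05 s, during which the arm holds its last target. There are 200 camera calls.

TASK

Reset the peak-load gauge for the next test: take the bar knob in the middle of the round dial and turn it anticlockwise (seen from above) until its pointer is fully back against the little stop pin at the zero mark, the thick first mark of the scale, then let go. Leave the knob of the square selector box next to it as it is set.

Things in the scene. Friction and masses are not known exactly. Their poses are not given: they have to be found in the camera images.
- peak_grip (a point): Grip point of the gauge's reset knob, on its upright axis. One grips a black upright bar 44 mm long, 14 mm thick, reaching from 26 mm below this point to 10 mm above it; under it a round skirt 42 mm across and 6 mm high. Dial and rim lie 30 mm or more below this point. Own x runs along the bar to the pointer's tip (flat, black, 49 mm from the axis), y across the bar, z up; turns with the knob.
- peak_knob (a joint): Angle of knob and pointer, rad: 0 at the zero stop (thick zero mark, steel stop pin), growing clockwise seen from above, up the 270 degree scale (to 4.71). Turning it anticlockwise seen from above brings it down to the hard stop at 0. Starts between 0.65 and 1.25, stays where it is left, turns lightly (0.05 N m of friction).
- gauge: Round peak-load gauge, dark metal case 132 mm across and 49 mm high, fixed to the bench with its white scaled dial upward. Origin: centre of its underside. Own z up; own x points to the brass connector on its side, away from the robot at yaw 0. The zero mark lies 135 degrees anticlockwise from x. It may swap places with the selector box. A 290 mm high console stands left of both: pass over it.
- selector_bar_end (a point): One end (21 mm from the axis, white line on top) of the same kind of black bar knob on the square grey selector box (96 x 96 mm, 47 mm high, fixed, five white dots round the knob, no scale, no pointer). The point is as high as the gauge's grip point; own x runs along the bar outward, z up. This knob is to stay as it is.

How it is judged (in metres and radians):
At the end, for the whole second after the job is handed in: The peak pointer stands at its zero stop, within 10 degrees (0.175 rad), at rest (value of joint peak_knob below 0.175 rad and velocity of joint peak_knob between -0.05 and 0.05 rad/s); the robot touches nothing.
It fails at once if the selector box's knob is turned (its bar end moved more than 8 mm, about 22 degrees) (distance of selector_bar_end from where it was at the start of the episode above 0.008 m).
It also fails if it takes over 35 s, if anything falls off the work surface, if the arm or the gripper's body presses on something with over 40 N, if the wrist force passes 120 N, or if a joint passes its speed limit or range.

## Working session

There is one attempt and no reset: what is moved stays moved. The work goes in short steps, Python scripts to look and compute and a shell command to move; the robot and the scene stay as the last step left them, time stands still between calls to the robot, and variables do not carry over. Pictures are saved under pics/ and viewed, at most 10 in all, crops included, and the job is handed in when it is done.

```bash
mkdir -p pics; cat > h.py <<'E'
import numpy as np, cv2
from workcell import ctrl, optics, workorder
def cam(n,save=None):
    c=optics.read_camera(n)
    if save: cv2.imwrite('pics/'+save,c['color'][:,:,::-1])
    np.savez('/tmp/'+n+'.npz',**c)
    return c
def px(c,u,v,z=None):
    "pixel -> world; at plane height z (mm) if given, else by depth"
    R=cv2.Rodrigues(np.array(c['rvec'],float))[0];t=np.array(c['tvec'],float).ravel()
    d=R.T@np.linalg.inv(c['K'])@[u,v,1.];o=-R.T@t
    s=(z-o[2])/d[2] if z is not None else c['z_map'][v,u]
    return o+s*d
E
python3 - <<'E'
from h import *
for n in('top','side'): cam(n,n+'1.png')
s=ctrl.get_state();print({k:s[k] for k in('time','tool_pos','ee_rot','grip_width')})
E
```

```text
{'time': 0.1, 'tool_pos': array([ 278.29968069, -559.18291459,  403.5485875 ]), 'ee_rot': array([-1.03781837e-03,  9.73461622e-01,  2.28847907e-01, -1.69131053e-04]), 'grip_width': 1.0041680751491349}
```

View pics/top1.png

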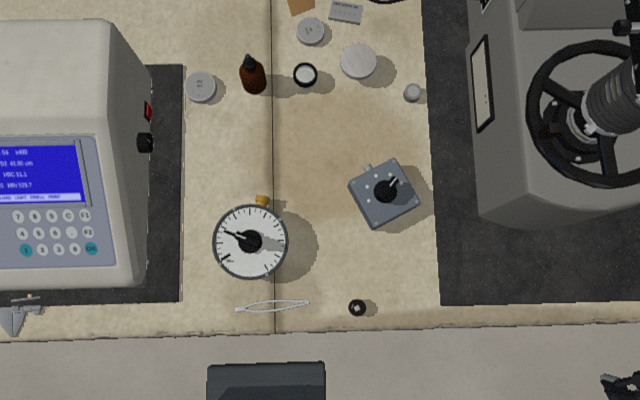

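The top view shows the gauge at about (250,241) with its pointer to the left-up, and the selector at (386,192). I'll enlarge it.

```bash
python3 - <<'E'
from h import *
c=np.load('/tmp/top.npz')
im=c['color'][190:290,190:310,::-1]
cv2.imwrite('pics/crop1.png',cv2.resize(im,None,fx=6,fy=6,interpolation=cv2.INTER_CUBIC))
for u,v in((250,241),(223,233),(386,192),(262,200),(100,100),(570,120),(500,150),(600,100),(510,30)):print(u,v,px(c,u,v).round())
E
```

```text
250 241 [466. -42.  91.]
223 233 [486.  10.  44.]
386 192 [ 543. -269.   91.]
262 200 [545. -57.  32.]
100 100 [653. 148. 243.]
570 120 [ 604. -499.  263.]
500 150 [ 597. -448.  140.]
600 100 [ 601. -493.  347.]
510 30 [ 765. -450.  213.]
```

View pics/crop1.png

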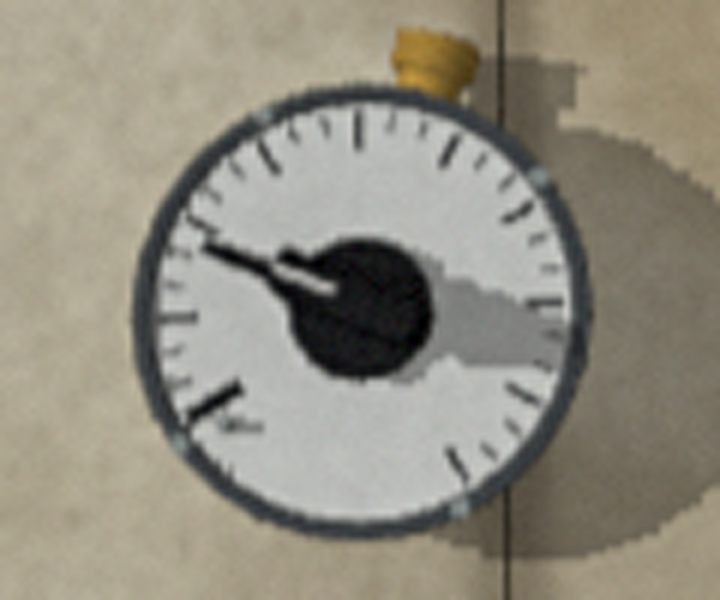

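View pics/side1.png

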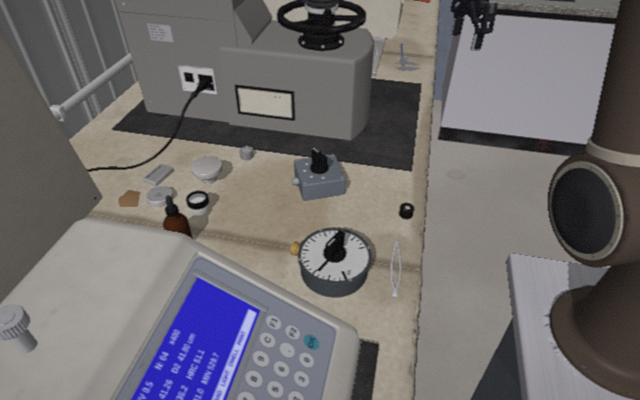

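```bash
cat > g.py <<'E'
from h import *
def plan(P,b):
    s=ctrl.get_state();q=np.array(s['ee_rot'])
    from scipy.spatial.transform import Rotation as Ro
    R=Ro.from_quat(q,scalar_first=True).as_matrix()
    yaw=np.arctan2(R[1,0],R[0,0])
    d=R.T@(np.array(P)-s['tool_pos'])/1000
    tw=(b-yaw+np.pi/2)%np.pi-np.pi/2
    print('t',s['time'],'yaw',np.degrees(yaw).round(1),'linear',d.round(4),'twist',(-tw/2/np.pi).round(4))
E
python3 - <<'E'
from g import *
c=np.load('/tmp/top.npz')
f=lambda u,v,z:px(c,190+u/6-.4,190+v/6-.4,z)
C=f(362,312,49);T=f(203,245,51);Z=f(215,402,49);K=f(437,60,25)
a=lambda p:np.degrees(np.arctan2(*(p-C)[[1,0]]))
print(C,a(T),a(Z),a(K),np.linalg.norm(T-C))
# bar top from depth
m=np.argwhere((c['z_map']>0));top=[]
for v in range(222,262):
  for u in range(230,272):
    p=px(c,u,v)
    if 84<p[2]<97: top.append(p)
top=np.array(top);print(len(top),top.mean(0));w,V=np.linalg.eigh(np.cov(top[:,:2].T));print(w**.5,V[:,1],np.degrees(np.arctan2(V[1,1],V[0,1])))
for u in(120,130,140,145,150):print(u,px(c,u,240))
plan([C[0],C[1],330],np.radians(a(T)))
E
```

```text
[469.46415058 -36.91446823  49.        ] 65.82846110529525 120.43120547549982 -14.578564409181698 49.34065066610103
226 [470.69431276 -36.67245528  88.12056678]
[ 4.01944362 12.47283251] [0.39180663 0.92004759] 66.93303998895254
120 [467.68152758 149.325141   144.71176927]
130 [468.56336276 138.34151253 132.79915406]
140 [471.99065364 134.67666508  96.85987987]
145 [474.50238657 134.72505612  71.24719114]
150 [481.20664642 146.38265915   5.94286152]
t 0.1 yaw 26.5 linear [ 0.4038 -0.3822  0.0744] twist -0.1094
```

```bash
python3 -m inch '[{"linear":[0.045,-0.042,0],"twist":-0.02},{"linear":[0.09,-0.085,0],"twist":-0.04},{"linear":[0.135,-0.127,0],"twist":-0.06},{"linear":[0.18,-0.17,0.01],"twist":-0.08},{"linear":[0.225,-0.212,0.02],"twist":-0.1},{"linear":[0.27,-0.255,0.03],"twist":-0.11},{"linear":[0.315,-0.297,0.045],"twist":-0.11},{"linear":[0.36,-0.34,0.06],"twist":-0.11},{"linear":[0.404,-0.382,0.074],"twist":-0.11},{"linear":[0.404,-0.382,0.074],"twist":-0.11}]' 1 20
python3 -m inch '[{"linear":[0,0,0],"twist":0},{"linear":[0,0,0],"twist":0}]'
python3 - <<'E'
from g import *
c=cam('wrist','w1.png')
plan([470,-37,236],np.radians(66.4))
R=cv2.Rodrigues(c['rvec'])[0]
for p in([470,-37,91],[470,-37,49]): x=R@np.array(p)+c['tvec'].ravel();print((c['K']@x/x[2])[:2])
E
```

```text
time: 1.35
tool_pos: [469.8, -34.0, 329.2]
ee_rot: [-0.001, 0.837, 0.548, -0.001]
ft_force: [-0.1, -0.8, -0.9]
grip_width: 1.002
grasp_force: 0.0
time: 1.6
tool_pos: [469.8, -38.7, 330.9]
ee_rot: [0.0, 0.839, 0.544, -0.0]
ft_force: [-0.1, -0.1, -0.1]
grip_width: 1.002
grasp_force: 0.0
t 1.65 yaw 65.9 linear [ 0.0018 -0.0006  0.095 ] twist -0.0013
[318.39955549 210.59266084]
[318.57887341 194.64387788]
```

View pics/w1.png

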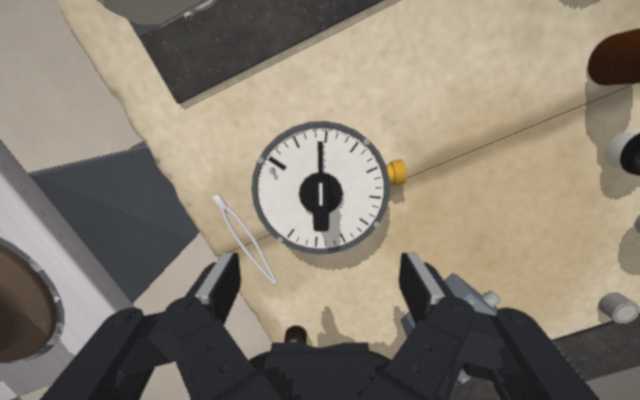

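The wrist view shows the pointer straight up at u≈320, with the bar centred between the pads (239 and 401). It is aligned, so I'll descend and grip.

```bash
python3 -m inch '[{"linear":[0.002,0,0.025],"twist":0},{"linear":[0.002,0,0.05],"twist":0},{"linear":[0.002,0,0.07],"twist":0},{"linear":[0.002,0,0.085],"twist":0},{"linear":[0.002,0,0.095],"twist":0},{"linear":[0.002,0,0.095],"twist":0}]'
python3 -m inch '[{"linear":[0,0,0]},{"linear":[0,0,0]},{"linear":[0,0,0]},{"linear":[0,0,0]},{"linear":[0,0,0]},{"linear":[0,0,0]},{"linear":[0,0,0]},{"linear":[0,0,0]}]' -1 25
```

```text
time: 2.4
tool_pos: [470.5, -36.1, 235.2]
ee_rot: [-0.0, 0.839, 0.545, -0.0]
ft_force: [0.7, -0.2, -0.2]
grip_width: 0.998
grasp_force: 0.0validation failed for argument at $[0]...
```

```bash
python3 -m inch '[{"linear":[0,0,0],"twist":0},{"linear":[0,0,0],"twist":0},{"linear":[0,0,0],"twist":0},{"linear":[0,0,0],"twist":0},{"linear":[0,0,0],"twist":0},{"linear":[0,0,0],"twist":0},{"linear":[0,0,0],"twist":0},{"linear":[0,0,0],"twist":0}]' -1 25
```

```text
time: 3.4
tool_pos: [471.5, -36.0, 236.2]
ee_rot: [0.001, 0.838, 0.545, 0.001]
ft_force: [2.5, -2.6, 2.4]
grip_width: 0.161
grasp_force: 30.3
```

```bash
python3 -m inch '[{"linear":[0,0,0],"twist":-0.02},{"linear":[0,0,0],"twist":-0.04},{"linear":[0,0,0],"twist":-0.06},{"linear":[0,0,0],"twist":-0.08},{"linear":[0,0,0],"twist":-0.1},{"linear":[0,0,0],"twist":-0.12},{"linear":[0,0,0],"twist":-0.135},{"linear":[0,0,0],"twist":-0.145},{"linear":[0,0,0],"twist":-0.145},{"linear":[0,0,0],"twist":-0.145}]'
python3 -c "
from g import *
print(ctrl.get_state()['torque']);plan([470,-37,236],np.radians(120.4))"
python3 -m inch '[{"linear":[0,0,0],"twist":-0.005},{"linear":[0,0,0],"twist":-0.01},{"linear":[0,0,0],"twist":-0.01},{"linear":[0,0,0],"twist":-0.01}]'
python3 -c "
from g import *
cam('wrist','w2.png')
print(ctrl.get_state()['torque']);plan([470,-37,236],np.radians(120.4))"
```

```text
time: 4.65
tool_pos: [471.4, -36.0, 236.2]
ee_rot: [0.001, 0.513, 0.858, 0.0]
ft_force: [3.8, -2.6, 2.4]
grip_width: 0.158
grasp_force: 30.4
[-0.58939672 -0.56677016  0.0244942 ]
t 4.65 yaw 118.2 linear [-0.0002 -0.0017  0.0002] twist -0.0061
time: 5.15
tool_pos: [471.4, -36.1, 236.2]
ee_rot: [0.001, 0.487, 0.873, 0.001]
ft_force: [3.6, -4.6, 4.5]
grip_width: 0.156
grasp_force: 31.8
[-0.65785642 -0.4890367  -0.58131914]
t 5.2 yaw 121.7 linear [-0.     -0.0017  0.0002] twist 0.0035
```

View pics/w2.png

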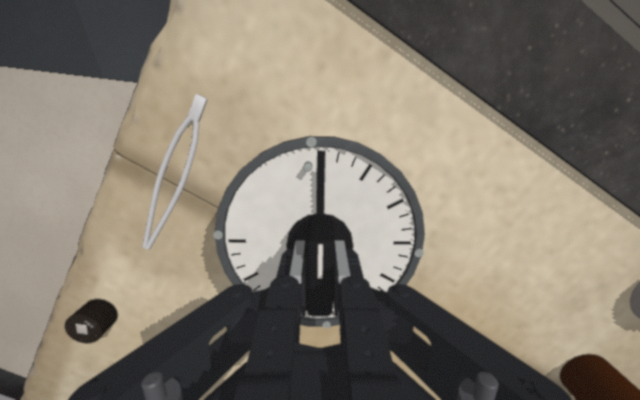

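The pointer now lies over the thick zero mark at (320,155). The vertical moment has risen to −0.58 N m, so it is against the stop. I'll release and retreat upward.

```bash
python3 -m inch '[{"linear":[0,0,0],"twist":0},{"linear":[0,0,0],"twist":0},{"linear":[0,0,0],"twist":0},{"linear":[0,0,0],"twist":0},{"linear":[0,0,0],"twist":0},{"linear":[0,0,0],"twist":0}]' 1
python3 -m inch '[{"linear":[0,0,-0.02],"twist":0},{"linear":[0,0,-0.05],"twist":0},{"linear":[0,0,-0.08],"twist":0},{"linear":[0,0,-0.1],"twist":0},{"linear":[0,0,-0.1],"twist":0},{"linear":[0,0,-0.1],"twist":0}]'
python3 -c "
from g import *
cam('wrist','w3.png')"
```

```text
time: 5.95
tool_pos: [470.8, -35.7, 235.7]
ee_rot: [-0.0, 0.486, 0.874, 0.0]
ft_force: [0.5, -0.3, -0.5]
grip_width: 1.004
grasp_force: 0.0
time: 6.7
tool_pos: [470.3, -35.7, 334.8]
ee_rot: [-0.001, 0.486, 0.874, -0.0]
ft_force: [0.5, -0.0, -0.3]
grip_width: 1.0
grasp_force: 0.0
```

View pics/w3.png

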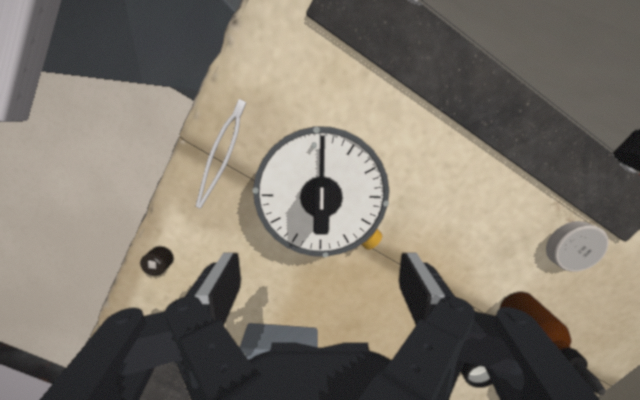

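The released pointer stays on the zero mark, from (322,195) to (322,137), next to the stop pin. The gripper is clear of everything.

```bash
python3 -c "
from workcell import workorder
print(workorder.hand_in())"
```

```text
the job is handed in; nothing more can be done
None
```

The gauge knob is turned back so its pointer sits on the zero mark against the stop pin; it is released, the selector knob was not touched, and the job is handed in (no verdict was returned).

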